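# Clamp a repaired book in the bookshop's gluing jig

### The job

The blue book on the plywood repair jig has a freshly glued spine. With your fingertips, push it flat along the board until its spine sits square and snug against the metal fence, then flip the red toggle lever over towards the book so that it snaps shut with its rubber foot on the cover. Only push: never lift or tip the book, and leave the glue bottle, mug, brush and cine camera where they stand.

Things in the scene. Friction and masses are not known exactly. Their poses are not given: they have to be found in the camera images.
- jig: Fixed plywood board with an aluminium fence and a toggle clamp. Origin: at table height under the middle of the fence face; x = the way the book is pushed, z up. In this frame, mm: board x -250 to 120, y -110 to 110, top z 12; fence x 0 to 18, y -90 to 90, top z 34; clamp bracket x 22 to 82, y -35 to 35, cheeks up to z 78.
- book: Loose blue hardback, 130 x 180 x 28 mm (x, y, z), about 0.4 kg, flat on the board, spine (+x edge) towards the fence, 25 to 75 mm short of it, slightly askew. Origin: centre of its underside; x points from fore-edge to spine, z up. Slides at about 2.5 N (friction 0.6).
- book_spine (a point): Middle of the book's spine face, half-way up its thickness (14 mm above its underside); axes as the book's. Pushed home, it lies on the fence plane (x = 0 in the jig's frame) and the book's x axis runs along the jig's.
- clamp_lever (a joint): Angle of the toggle lever, rad. 0 = open: handle leaning 54 degrees away from the book, arm with foot raised. Grows as the handle swings towards the book (jig's -x). An over-centre spring holds it at either end; dead centre near 0.6. Closed on the book: about 1.2 (stop at 1.25). Needs about 3 N at the knob at first, none at centre; then it snaps over by itself.
- lever_knob (a point): Centre of the red ball (26 mm across) at the end of the red handle (18 mm thick). In the jig's frame it moves in the plane y = 0 on an arc of radius 110 mm about the pivot: open x 134, z 127 mm; dead centre x 82, z 166; closed x 17, z 168.
- lever_pivot (a point): Pivot of the lever, at x 45, y 0, z 62 mm in the jig's frame, fixed; axis along the jig's y. The steel arm with the rubber foot, 85 mm long, turns with the handle; closed, the foot stands on the book at x -40, y 0 in the jig's frame and presses with about 3 N.
- glue_bottle: Small white glue bottle with an orange tip, 40 mm across, 90 mm high, standing loose on the board beside the clamp. Origin: centre of its underside. Not to be disturbed.
- mug: Blue mug, 80 mm across, 90 mm high, with a handle, standing on the table beside the jig. Origin: centre of its underside. Not to be disturbed.
- brush: Paste brush, 180 mm long, lying on the table beside the jig, along its own x axis. Not to be disturbed.
- cine_camera: Grey cine camera, 55 x 130 x 92 mm, with a short steel lens, standing on the table beyond the open end of the jig. Origin: centre of its underside. Not to be disturbed.
Mind the look-alikes: they are no part of the job. What is meant by the book is not green, and is the smaller of those in its own colour.

How it is judged:
By the outcome, as a careful person would: the job done as asked, in the order asked, and still so for the second after the job is handed in, with the robot touching nothing.
It also fails if it takes over 53 s, if anything falls off the work surface, if the arm or the gripper's body presses on something with over 40 N, if the wrist force passes 120 N, or if a joint passes its speed limit or range.

### The arm

A 7-joint arm with a two-finger parallel gripper is mounted at the origin on the work surface. World frame = base frame: x ahead of the robot, y to its left, z up, the work surface at z = 0. Lengths are in m, angles in rad, forces in N, time in s.
With the tool pointing down it reaches from about 0.35 to 0.9 m from the base axis. Payload 8.1 kg.
Tool frame: the origin (TCP) lies on the centre line of the jaws, within the pads' length; the fingertips stand 25 mm ahead of it and the grasp point (between the pads) lies 6 mm ahead of it (robot.tip_reach is the distance from the TCP to the fingertips, in m); z points along the fingers, y is the line along which they close (so a half turn about z gives the same grasp; the last joint's range is limited). The gripper opens to 85 mm and grips with 20 to 120 N. Pads are 22 mm wide; open, the fingers measure 114 mm over their backs; the gripper's body (76 mm by 85 mm) begins 54 mm behind the grasp point. The pads swing forward as they close: fully open they stand 13 mm farther back than shut.
Start: joints at [-1.446, 0.434, 0.025, 1.573, -0.012, 1.134, -0.075], TCP at [0.141, 0.609, 0.256] pointing down, gripper open.
Joint ranges: [-2.62, 2.62], [-0.44, 2.09], [-1.27, 1.32], [0.08, 2.57], [-1.32, 4.46], [0.12, 2], [-2.74, 2.74]. Speed limits (rad/s): [2.22, 2.22, 3.01, 3.01, 3.14, 3.14, 3.14].

### API

Orientations are given as a 3x3 rotation matrix whose columns are the frame's x, y, z axes.
In Python, from station import robot, camera gives the robot as it stands. The module is installed in compiled form; this text tells all that it offers.
- The arm moves only by the tool carry_out, never from a script. Its argument "commands" is a list that holds one entry, the list of rows, each a list of 6 numbers: the shift along the tool's x, y, z in m, then the turn, a rotation vector about the tool's x, y, z in degrees. In form: [[[dx, dy, dz, rx, ry, rz], ...]]. A call has 1 to 8 rows; each row is the pose to reach, as a shift and turn from the pose commanded when the call began, along the tool's axes at that moment; what a row does not reach only later rows make up. A row lasts 1/8 s, in which the tool goes at most 62.5 mm and 10.7 degrees, less where a joint would pass 70% of its speed; a pose out of reach is approached as far as the arm can. A call with a gripper value outside its range is refused whole. "grip" is the finger opening in m, from 0 to 0.0854, set as the call begins (left out, the last holds). The fingers move at their own pace and stop on an object; "force" is the grip in N (left out, the last holds). Time passes only in rows, so rows that repeat a pose let the fingers close. It gives the time, the measured TCP pose, the force, the opening and the grip force at its end, in the units of the state.
- robot.get_obs(): the state, without advancing time (a new reading comes with each control period).
- camera(name): name is "scene" or "top" or "wrist"; returns a dict with "color" (384x512x3 uint8, blue, green, red), "K" (3x3 intrinsics, pixels), "R" (3x3) and "t" (3): a world point X has camera coordinates R X + t; the wrist camera has in their place "tool_from_camera" (4x4, takes a point from camera to tool coordinates, whose origin is the TCP and whose axes are the flange's). Camera axes: x right, y down, z forward; pixel columns grow to the right and rows downward; lengths in m; the calibration is good to about 2 mm. A picture is of the moment at which its call begins: read the wrist's pose just before it. There is no depth.
- robot.job_done(): hands the job in; it is judged then, once.
The state is a dict: "time": time; "joint_positions": joint angles; "joint_velocities": joint speeds; "tau": joint torques, N m; "tcp_pos": TCP position; "tcp_rot": TCP orientation; "ft_force": force on the tool from outside, world axes, zero at the start; "wrist_torque": the same for the moment, N m; "opening": finger opening in m; "grasp_force": force on a finger pad.
Only numpy, scipy, OpenCV 4.12 (cv2) and the standard library are available. Lean on these libraries where they do the work, as an engineer would, in place of code of your own. Each camera call takes 0.05 s, during which the arm holds its last target. There are 200 camera calls.

## Working session

There is one attempt and no reset: what is moved stays moved. The work goes in short steps, Python scripts to look and compute and a tool call to move; the robot and the scene stay as the last step left them, time stands still between calls to the robot, and variables do not carry over. Pictures are saved under pics/ and viewed, at most 10 in all, crops included, and the job is handed in when it is done.

Besides the shell and the picture viewer there is one more tool, called after "Emit:" by a JSON object that holds its "name" and its "arguments", one argument or row to a line. carry_out: Moves the arm, as the interface text tells. Its arguments: {"type":"object","properties":{"commands":{"type":"array","items":{"type":"array","items":{"type":"array","items":{"type":"number"}}}},"grip":{"type":"number"},"force":{"type":"number"}},"required":["commands"]}

```bash
mkdir -p pics
python3 - <<'E'
from station import robot,camera
import cv2,pickle,numpy as np
o=robot.get_obs();print(o['time'],o['tcp_pos'],o['tcp_rot'],o['opening'],robot.tip_reach)
d={n:camera(n) for n in("scene","top")}
pickle.dump(d,open('c0.pkl','wb'))
for n in d: cv2.imwrite(f'pics/{n}0.png',d[n]['color']);print(n,d[n]['K'],d[n]['R'],d[n]['t'])
E
```

```text
0.0 [0.14111804 0.60838587 0.25552701] [[-9.74143996e-01  2.25927941e-01 -2.03332093e-04]
 [ 2.25927982e-01  9.74142790e-01 -1.53997544e-03]
 [-1.49848988e-04 -1.54609624e-03 -9.99998794e-01]] 0.08546024690923706 0.025
scene [[360.44475021   0.         257.79581464]
 [  0.         360.44475021 194.51574949]
 [  0.           0.           1.        ]] [[-0.7380676   0.67438726  0.02140188]
 [ 0.3845727   0.446526   -0.80790988]
 [-0.55440063 -0.58806153 -0.5889173 ]] [ 0.39246455 -0.13483435  1.30840276]
top [[428.03104303   0.         259.21384866]
 [  0.         428.03104303 195.2553151 ]
 [  0.           0.           1.        ]] [[-0.00425132 -0.99981281  0.0188753 ]
 [-0.99659369  0.00268155 -0.08242471]
 [ 0.08235867 -0.01916141 -0.99641853]] [0.02623386 0.56368804 1.34429244]
```

View pics/scene0.png

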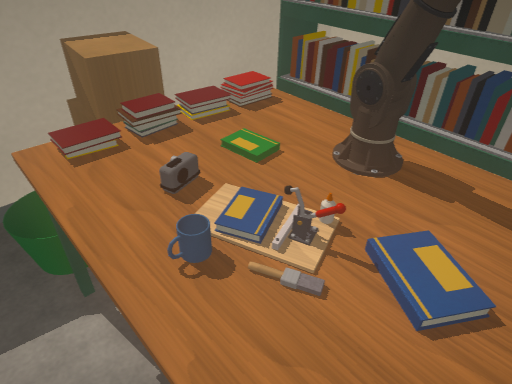

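View pics/top0.png

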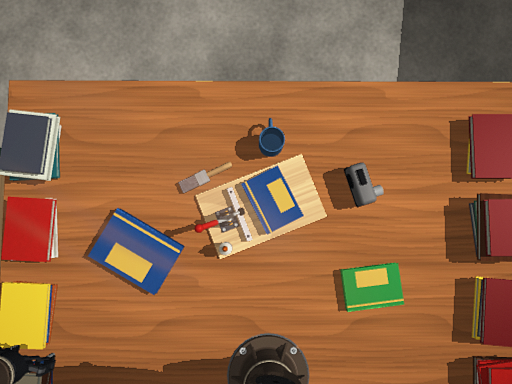

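The scene shows: on the jig, the small blue book (top px 272,199; scene 250,213). Possible confusions: the large blue book (top 135,250), the green book (371,287), and the blue mug (271,138). By the description, the target is the smaller blue book, on the board. The red knob is at (200,227), the bottle at (225,248), the brush at (205,178) and the camera at (362,185).

```bash
cat > h.py <<'E'
import cv2,numpy as np
def ray(c,px,z):
    "pixels (n,2) -> world points on plane z"
    px=np.atleast_2d(px).astype(float); d=(np.c_[px,np.ones(len(px))]@np.linalg.inv(c['K']).T)@c['R']
    o=-c['R'].T@c['t']; return o+d*((z-o[2])/d[:,2])[:,None]
def proj(c,X):
    p=(np.atleast_2d(X)@c['R'].T+c['t'])@c['K'].T; return p[:,:2]/p[:,2:]
def biggest(m,roi):
    k=np.zeros_like(m);x0,y0,x1,y1=roi;k[y0:y1,x0:x1]=m[y0:y1,x0:x1]
    return max(cv2.findContours(k,cv2.RETR_EXTERNAL,cv2.CHAIN_APPROX_NONE)[0],key=cv2.contourArea)[:,0]
def rect(P):
    return cv2.minAreaRect((P[:,:2]*1000).astype(np.float32))
E
python3 - <<'E'
import pickle;from h import *
d=pickle.load(open('c0.pkl','rb'));c=d['top'];im=c['color'];h=cv2.cvtColor(im,cv2.COLOR_BGR2HSV)
for p in [(205,205),(300,175),(240,240),(265,185),(100,120),(280,195),(235,205),(200,227),(310,230)]: print(p,h[p[1],p[0]])
b=cv2.inRange(h,(105,120,40),(125,255,255))
k=biggest(b,(240,150,310,250)); r=rect(ray(c,k,.040));print('book',r,cv2.boxPoints(r))
wood=cv2.inRange(h,(10,40,170),(25,125,255)); 
k=cv2.convexHull(biggest(wood,(185,150,335,265)))[:,0];r=rect(ray(c,k,.012));print('board',r,cv2.boxPoints(r))
cv2.imwrite('pics/crop0.png',cv2.resize(im[145:265,180:340],None,fx=5,fy=5,interpolation=cv2.INTER_CUBIC))
E
```

```text
(205, 205) [ 18 101 235]
(300, 175) [ 19 101 234]
(240, 240) [ 17 108 229]
(265, 185) [108 199 141]
(100, 120) [ 13 165 167]
(280, 195) [ 22 161 230]
(235, 205) [ 12  25 228]
(200, 227) [  1 207 232]
(310, 230) [ 13 168 181]
book ((554.3477783203125, -23.206192016601562), (175.72439575195312, 108.99504852294922), 26.74244499206543) [[ 451.36066   -14.074112]
 [ 500.4063   -111.41086 ]
 [ 657.3349    -32.338272]
 [ 608.28925    64.998474]]
board ((531.632080078125, 18.981185913085938), (218.85459899902344, 370.2363586425781), 21.33506965637207) [[ 362.354    151.60098]
 [ 497.05396 -193.2626 ]
 [ 700.91016 -113.63861]
 [ 566.2102   231.22498]]
```

View pics/crop0.png

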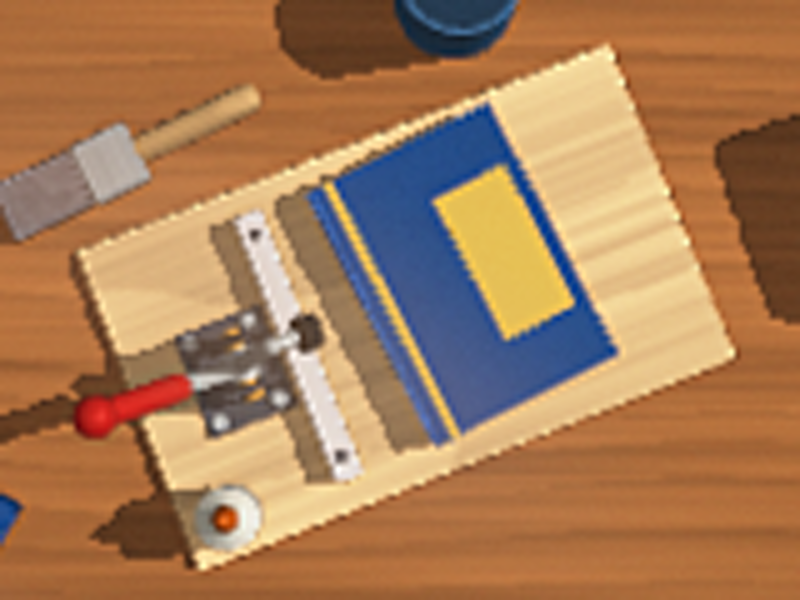

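The crop confirms the small blue book with its gold band at the spine, facing the fence (crop 300,345). The lever is open, with the knob at crop (95,417) and the glue bottle at (225,517).

```bash
cat >> h.py <<'E'
u=np.array([-.3638,.9315,0]);v=np.array([-.9315,-.3638,0]);O=np.array([.508,.0795,0]);J=np.c_[u,v,[0,0,1]]
def jig(P): return (np.atleast_2d(P)-O)@J
def world(P): return O+np.atleast_2d(P)@J.T
def bookrect(c,roi=(225,145,315,255)):
    h=cv2.cvtColor(c['color'],cv2.COLOR_BGR2HSV)
    b=cv2.inRange(h,(105,120,40),(125,255,255))|cv2.inRange(h,(20,140,150),(30,255,255))
    b=cv2.morphologyEx(b,cv2.MORPH_CLOSE,np.ones((3,3)));k=biggest(b,roi)
    P=jig(ray(c,k,.04));return rect(P)
def tool(o,P):
    "shift in tool axes to put TCP at jig-frame point P (m), and turn (deg)"
    R=o['tcp_rot'];Rd=np.c_[u,-v,[0,0,-1]]
    return R.T@(world(P)[0]-o['tcp_pos']),np.degrees(cv2.Rodrigues(R.T@Rd)[0].ravel())
E
python3 - <<'E'
import pickle;from h import *
from station import robot
np.set_printoptions(precision=4,suppress=True)
d=pickle.load(open('c0.pkl','rb'));c=d['top'];im=c['color'];h=cv2.cvtColor(im,cv2.COLOR_BGR2HSV)
r=bookrect(c);print(r,cv2.boxPoints(r))
L=np.array([(308,195),(435,445),(490,103),(617,353)])/5+[180,145]
print('book by eye',jig(ray(c,L,.04))*1e3)
print('fence face',jig(ray(c,np.array([(265,210),(358,470)])/5+[180,145],.034))*1e3)
print('bottle tip',jig(ray(c,np.array([(225,517)])/5+[180,145],.09))*1e3,'knob',jig(ray(c,np.array([(95,417)])/5+[180,145],.127))*1e3)
print('camera',jig(ray(c,[(345,165),(367,163),(352,205),(375,203)],.092))*1e3)
print('mug',jig(ray(c,[(271,138)],.09))*1e3)
o=robot.get_obs();print(tool(o,[-.225,0,.256]))
c=d['scene'];print('knob scene px',proj(c,world([.134,0,.127])),'cornersboard',proj(c,world([[-.25,-.11,.012],[-.25,.11,.012],[.12,-.11,.012],[.12,.11,.012]])))
E
```

```text
((-103.2464370727539, -4.9570770263671875), (127.9596176147461, 175.47911071777344), 5.268923759460449) [[-175.0131   76.5364]
 [-158.8987  -98.2012]
 [ -31.4798  -86.4506]
 [ -47.5941   88.287 ]]
book by eye [[ -32.2523  -84.2404   40.    ]
 [ -48.8325   91.5007   40.    ]
 [-161.1874  -96.6923   40.    ]
 [-176.7543   80.0612   40.    ]]
fence face [[ -3.5227 -85.9616  34.    ]
 [  1.7571  88.3578  34.    ]]
bottle tip [[85.9457 84.0646 90.    ]] knob [[132.8895   1.3426 127.    ]]
camera [[-347.1001  -17.2446   92.    ]
 [-412.5323    1.7622   92.    ]
 [-319.9649  103.9252   92.    ]
 [-387.7196  124.0777   92.    ]]
mug [[-167.1533 -178.0858   90.    ]]
(array([-0.604 , -0.6181,  0.0005]), array([-0.0693,  0.0429, 55.6102]))
knob scene px [[339.2212 207.2788]] cornersboard [[183.6489 221.9776]
 [224.8634 181.8824]
 [313.0063 269.3638]
 [338.8936 216.6684]]
```

Emit:
{"name": "carry_out", "arguments": {
  "commands": [
    [[-0.598,-0.604,0,0,0,55.6],[-0.598,-0.604,0,0,0,55.6],[-0.598,-0.604,0,0,0,55.6],[-0.598,-0.604,0,0,0,55.6],[-0.598,-0.604,0,0,0,55.6],[-0.598,-0.604,0,0,0,55.6],[-0.598,-0.604,0,0,0,55.6],[-0.598,-0.604,0,0,0,55.6]]
  ],
  "grip": 0.085
}}

```text
time: 1.1
tcp_pos: [0.4042, 0.1814, 0.2564]
tcp_rot: [[-0.364, 0.931, 0.0], [0.931, 0.364, 0.0], [0.0, 0.0, -1.0]]
ft_force: [0.5, 0.3, -0.3]
opening: 0.0849
grasp_force: 0.0
```

```bash
cat > q.py <<'E'
import sys;from h import *
from station import robot
np.set_printoptions(precision=4,suppress=True)
o=robot.get_obs();print(o['time'],'jig',jig(o['tcp_pos']),'F jig',o['ft_force']@J,'grip',o['opening'])
if len(sys.argv)>1: print(tool(o,[float(a) for a in sys.argv[1:4]]))
E
python3 q.py -.21 -.003 .256
```

```text
1.1 jig [[0.1327 0.0597 0.2564]] F jig [ 0.0922 -0.612  -0.3474] grip 0.08490347945569658
(array([-0.3428,  0.0625,  0.0003]), array([ 0.0141, -0.0201,  0.0289]))
```

Emit:
{"name": "carry_out", "arguments": {
  "commands": [
    [[-0.343,0.0625,0,0,0,0],[-0.343,0.0625,0,0,0,0],[-0.343,0.0625,0,0,0,0],[-0.343,0.0625,0,0,0,0],[-0.343,0.0625,0,0,0,0],[-0.343,0.0625,0,0,0,0],[-0.343,0.0625,0,0,0,0],[-0.343,0.0625,0.1,0,0,0]]
  ]
}}

```text
time: 2.1
tcp_pos: [0.5896, -0.1138, 0.1965]
tcp_rot: [[-0.364, 0.931, 0.008], [0.931, 0.364, -0.0], [-0.003, 0.008, -1.0]]
ft_force: [1.3, 0.2, -0.8]
opening: 0.085
grasp_force: 0.0
```

```bash
python3 q.py -.21 -.003 .042
python3 - <<'E'
from h import *
from station import camera
c=camera('top');cv2.imwrite('pics/t1.png',cv2.resize(c['color'][100:300,150:400],None,fx=3,fy=3))
E
```

```text
2.1 jig [[-0.2097 -0.0057  0.1965]] F jig [-0.2762 -1.249  -0.8463] grip 0.08499515374574707
(array([ 0.0003, -0.0039,  0.1545]), array([0.4432, 0.1934, 0.0206]))
```

View pics/t1.png

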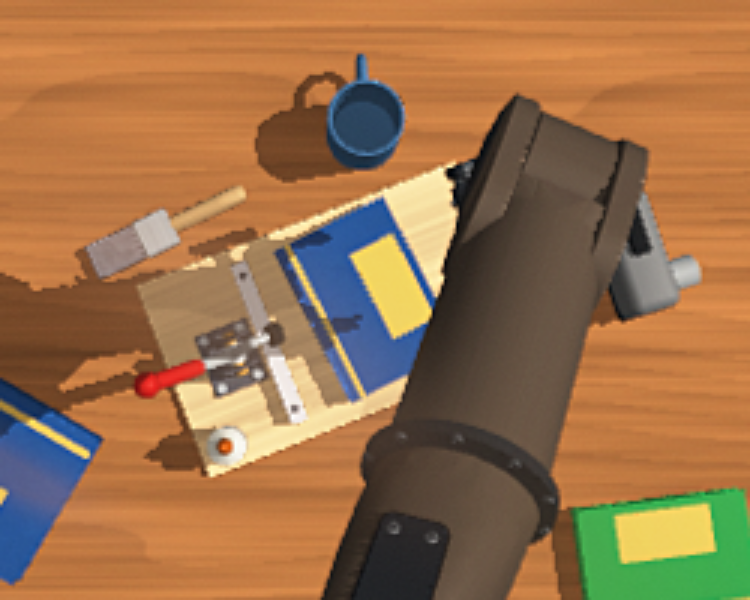

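The arm hides the fore-edge, but the book is unmoved (crop 360,290), and the gripper is above the board's free end. Lowering.

Emit:
{"name": "carry_out", "arguments": {
  "commands": [
    [[0,0,0.06,0,0,0],[0,0,0.12,0,0,0],[0,0,0.14,0,0,0],[0,0,0.149,0,0,0],[0,0,0.149,0,0,0]]
  ]
}}

```text
time: 2.78
tcp_pos: [0.5875, -0.1134, 0.0462]
tcp_rot: [[-0.364, 0.931, 0.002], [0.931, 0.364, 0.0], [-0.001, 0.002, -1.0]]
ft_force: [0.0, 0.1, -0.1]
opening: 0.0851
grasp_force: 0.0
```

```bash
python3 q.py -.185 -.003 .042
python3 - <<'E'
from h import *
from station import camera
c=camera('scene');cv2.imwrite('pics/s1.png',cv2.resize(c['color'][120:300,130:380],None,fx=3,fy=3))
E
```

```text
2.775 jig [[-0.2086 -0.0039  0.0462]] F jig [ 0.0966 -0.0746 -0.1491] grip 0.08512705606438575
(array([ 0.0236, -0.0009,  0.0041]), array([0.0871, 0.0307, 0.0271]))
```

View pics/s1.png

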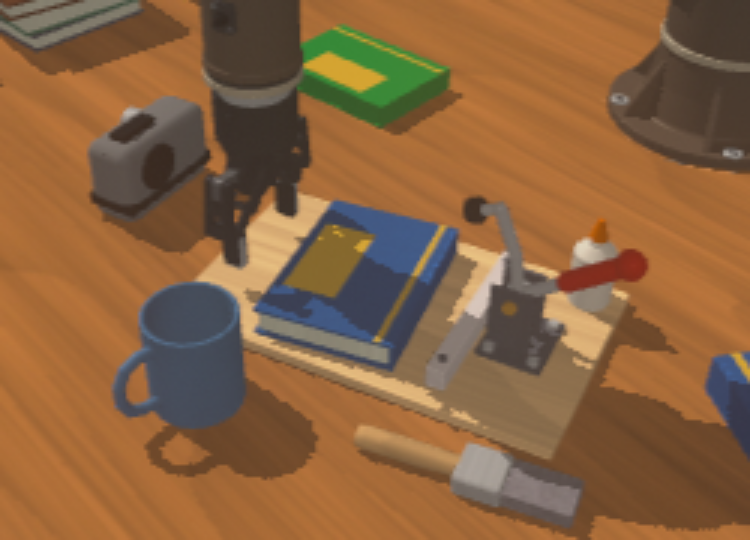

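The fingertips (crop 237,255 and 288,205) are behind the fore-edge and close to the board, clear of the camera and mug. Pushing.

Emit:
{"name": "carry_out", "arguments": {
  "commands": [
    [[0.006,-0.001,0.005,0,0,0],[0.012,-0.001,0.005,0,0,0],[0.018,-0.001,0.005,0,0,0],[0.025,-0.001,0.005,0,0,0],[0.032,-0.001,0.005,0,0,0],[0.039,-0.001,0.005,0,0,0],[0.046,-0.001,0.005,0,0,0],[0.052,-0.001,0.005,0,0,0]]
  ]
}}

```text
time: 3.82
tcp_pos: [0.567, -0.0651, 0.0399]
tcp_rot: [[-0.364, 0.932, 0.001], [0.932, 0.364, -0.0], [-0.0, 0.001, -1.0]]
ft_force: [1.1, -3.2, 0.8]
opening: 0.0847
grasp_force: 1.6
```

```bash
python3 q.py -.141 -.003 .041
python3 - <<'E'
from h import *
from station import camera
c=camera('scene');cv2.imwrite('pics/s2.png',cv2.resize(c['color'][150:280,180:360],None,fx=4,fy=4))
E
```

```text
3.825 jig [[-0.1561 -0.0023  0.0399]] F jig [-3.4176  0.1535  0.785 ] grip 0.0846704310063352
(array([ 0.0151,  0.0007, -0.0011]), array([ 0.0335,  0.0177, -0.0081]))
```

View pics/s2.png

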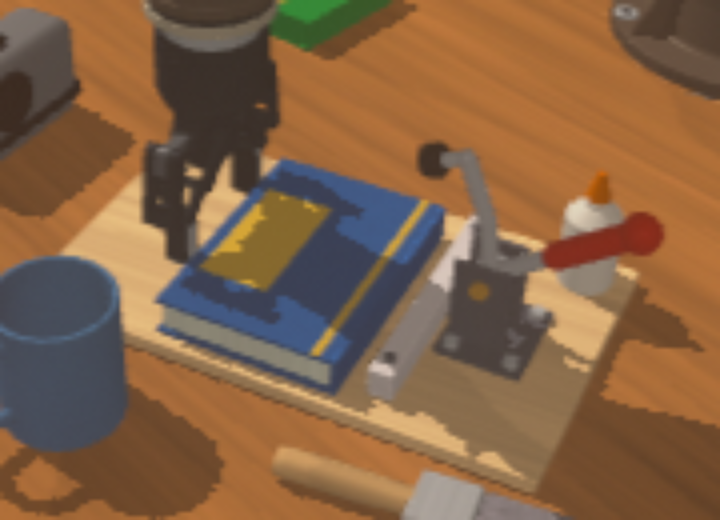

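The book is now parallel to the fence with about 15 mm left, sliding at 3.4 N, flat. Pushing on.

Emit:
{"name": "carry_out", "arguments": {
  "commands": [
    [[0.004,0,0,0,0,0],[0.008,0,0,0,0,0],[0.011,0,0,0,0,0],[0.013,0,0,0,0,0],[0.014,0,0,0,0,0]]
  ]
}}

```text
time: 4.5
tcp_pos: [0.5617, -0.0523, 0.0398]
tcp_rot: [[-0.364, 0.931, 0.0], [0.931, 0.364, -0.0], [-0.0, 0.0, -1.0]]
ft_force: [1.3, -2.8, 1.2]
opening: 0.0851
grasp_force: 1.7
```

```bash
python3 q.py
```

```text
4.5 jig [[-0.1423 -0.0021  0.0398]] F jig [-3.1385 -0.2198  1.2127] grip 0.08513890405675802
```

Emit:
{"name": "carry_out", "arguments": {
  "commands": [
    [[0.001,0,0,0,0,0],[0.002,0,0,0,0,0],[0.003,0,0,0,0,0],[0.003,0,0,0,0,0]]
  ]
}}

```text
time: 5.0
tcp_pos: [0.5609, -0.05, 0.0399]
tcp_rot: [[-0.364, 0.931, 0.001], [0.931, 0.364, -0.001], [-0.001, 0.0, -1.0]]
ft_force: [2.8, -4.0, 0.4]
opening: 0.0848
grasp_force: 2.6
```

```bash
python3 q.py
```

```text
5.0 jig [[-0.1399 -0.0021  0.0399]] F jig [-4.7668 -1.139   0.3762] grip 0.08479481975687414
```

Emit:
{"name": "carry_out", "arguments": {
  "commands": [
    [[0.001,0,0,0,0,0],[0.002,0,0,0,0,0],[0.002,0,0,0,0,0]]
  ]
}}

```text
time: 5.38
tcp_pos: [0.5609, -0.0499, 0.0401]
tcp_rot: [[-0.363, 0.932, 0.002], [0.932, 0.363, -0.003], [-0.004, 0.001, -1.0]]
ft_force: [4.1, -9.8, -1.0]
opening: 0.0849
grasp_force: 5.4
```

```bash
python3 q.py
python3 - <<'E'
from h import *
from station import robot,camera
o=robot.get_obs();print(o['wrist_torque'])
c=camera('scene');cv2.imwrite('pics/s3.png',cv2.resize(c['color'][170:275,200:340],None,fx=5,fy=5,interpolation=cv2.INTER_CUBIC))
E
```

```text
5.375 jig [[-0.1398 -0.0022  0.0401]] F jig [-10.609   -0.2052  -1.0432] grip 0.08489785385461027
[-2.07729165 -0.88126614  0.30869298]
```

View pics/s3.png

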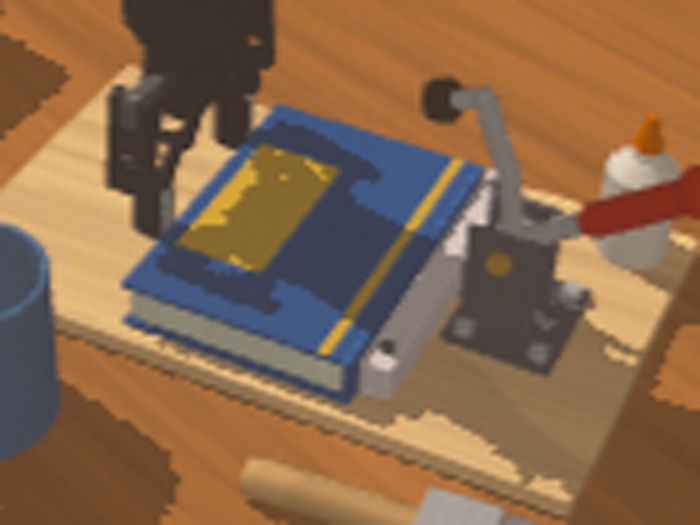

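The spine is flush along the fence (crop 360,390 to 490,175). The force rose to 10.6 N without motion, and the moment lies between the fingers. Backing off, rising and shutting the fingers.

Emit:
{"name": "carry_out", "arguments": {
  "commands": [
    [[-0.02,0,0,0,0,0],[-0.045,0,0,0,0,0],[-0.045,0,0,0,0,0],[-0.045,0,-0.06,0,0,0],[-0.045,0,-0.12,0,0,0],[-0.045,0,-0.18,0,0,0],[-0.045,0,-0.22,0,0,0],[-0.045,0,-0.22,0,0,0]]
  ]
}}

```text
time: 6.42
tcp_pos: [0.5774, -0.0893, 0.2628]
tcp_rot: [[-0.365, 0.931, 0.005], [0.931, 0.365, 0.001], [-0.001, 0.005, -1.0]]
ft_force: [-0.3, 0.2, -1.3]
opening: 0.0849
grasp_force: 0.0
```

Emit:
{"name": "carry_out", "arguments": {
  "commands": [
    [[0.06,0,0,0,0,0],[0.12,0,0,0,0,0],[0.18,0,0,0,0,0],[0.24,0,0,0,0,0],[0.3,0,0,0,0,0],[0.36,0,0,0,0,0],[0.36,0,0,0,0,0],[0.36,0,0,0,0,0]]
  ],
  "grip": 0,
  "force": 20
}}

```text
time: 7.42
tcp_pos: [0.4444, 0.2454, 0.2588]
tcp_rot: [[-0.365, 0.931, -0.002], [0.931, 0.365, -0.001], [-0.001, -0.002, -1.0]]
ft_force: [-0.9, -0.6, -1.0]
opening: 0.0
grasp_force: 0.0
```

```bash
python3 q.py .178 0 .132
python3 - <<'E'
from h import *
from station import camera
c=camera('top');r=bookrect(c);print(r,cv2.boxPoints(r))
cv2.imwrite('pics/t2.png',cv2.resize(c['color'][130:290,150:340],None,fx=4,fy=3.7))
E
```

```text
7.425 jig [[ 0.1777 -0.0011  0.2588]] F jig [-0.1974  1.0715 -0.9878] grip 3.8672264583843575e-05
(array([ 0.0004, -0.0008,  0.1268]), array([-0.1257,  0.039 ,  0.078 ]))
((-64.3419189453125, -11.111434936523438), (126.50724029541016, 177.5584716796875), 0.005636917892843485) [[-127.60428     77.661575 ]
 [-127.58681    -99.8969   ]
 [  -1.0795593  -99.884445 ]
 [  -1.0970306   77.67403  ]]
```

View pics/t2.png

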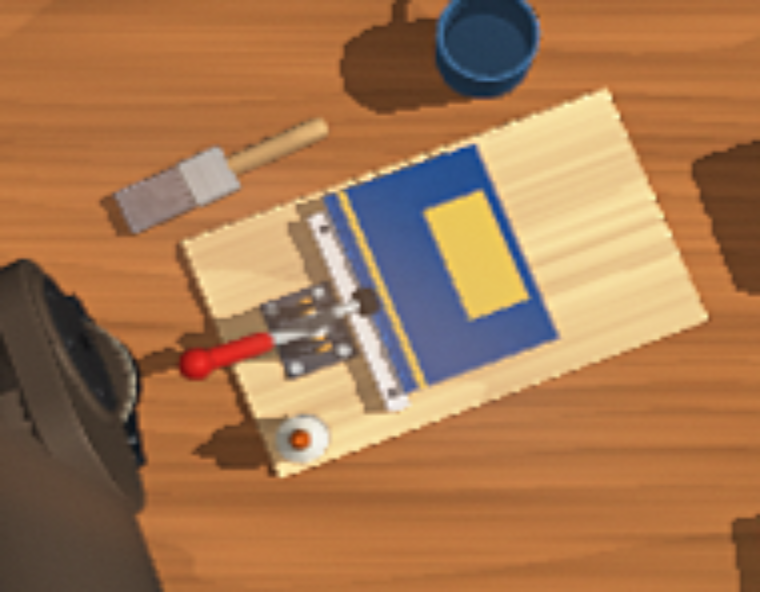

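The book is square (0.0° in the jig's frame) against the fence, with its spine at x = -1 mm. The knob at crop (197,363) is clear of the gripper at the left. Lowering behind the knob, then pushing.

Emit:
{"name": "carry_out", "arguments": {
  "commands": [
    [[0.002,0,0.06,0,0,0],[0.002,-0.001,0.11,0,0,0],[0.002,-0.001,0.127,0,0,0],[0.002,-0.001,0.127,0,0,0]]
  ]
}}

```text
time: 7.98
tcp_pos: [0.4433, 0.2451, 0.1316]
tcp_rot: [[-0.361, 0.932, -0.002], [0.932, 0.361, -0.002], [-0.001, -0.003, -1.0]]
ft_force: [-0.9, 0.3, 0.8]
opening: 0.0001
grasp_force: 0.0
```

```bash
python3 q.py .178 0 .132
```

```text
7.975 jig [[0.1778 0.     0.1316]] F jig [0.6101 0.6886 0.763 ] grip 8.119055089922709e-05
(array([ 0.0002,  0.    , -0.0004]), array([-0.1748,  0.0821, -0.153 ]))
```

Emit:
{"name": "carry_out", "arguments": {
  "commands": [
    [[-0.01,0,0,0,0,0],[-0.02,0,0,0,0,0],[-0.03,0,-0.01,0,0,0],[-0.04,0,-0.018,0,0,0],[-0.05,0,-0.026,0,0,0],[-0.06,0,-0.032,0,0,0],[-0.07,0,-0.037,0,0,0],[-0.078,0,-0.04,0,0,0]]
  ]
}}

```text
time: 8.98
tcp_pos: [0.4725, 0.1733, 0.1734]
tcp_rot: [[-0.363, 0.932, 0.001], [0.932, 0.363, 0.0], [-0.0, 0.001, -1.0]]
ft_force: [-0.8, 0.8, 0.9]
opening: -0.0002
grasp_force: 0.0
```

```bash
python3 q.py
python3 - <<'E'
from h import *
from station import camera
c=camera('scene');cv2.imwrite('pics/s4.png',cv2.resize(c['color'][110:275,200:420],None,fx=3.5,fy=3.5))
E
```

```text
8.975 jig [[ 0.1003 -0.001   0.1734]] F jig [1.0107 0.4398 0.9035] grip -0.00019834365025548975
```

View pics/s4.png

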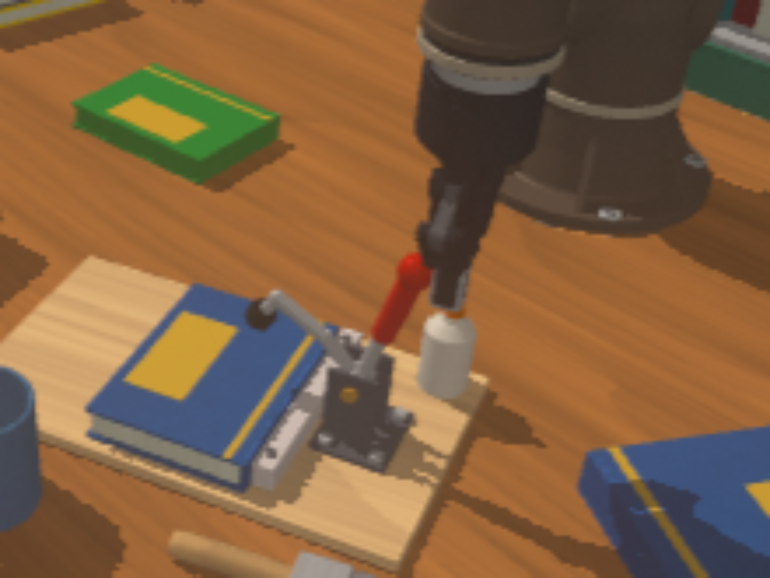

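The lever is near dead centre, with the knob at crop (412,268) against the fingers. The foot at (260,313) is still raised and the book has not moved. Pushing on.

Emit:
{"name": "carry_out", "arguments": {
  "commands": [
    [[-0.008,0,-0.002,0,0,0],[-0.016,0,-0.003,0,0,0],[-0.024,0,-0.003,0,0,0],[-0.03,0,-0.003,0,0,0],[-0.03,0,-0.003,0,0,0],[0.03,0,-0.003,0,0,0],[0.07,0,-0.01,0,0,0],[0.07,0,-0.07,0,0,0]]
  ]
}}

```text
time: 10.02
tcp_pos: [0.4427, 0.243, 0.2406]
tcp_rot: [[-0.37, 0.929, -0.006], [0.929, 0.37, -0.004], [-0.001, -0.007, -1.0]]
ft_force: [1.2, 1.0, 0.5]
opening: 0.0005
grasp_force: 0.0
```

Emit:
{"name": "carry_out", "arguments": {
  "commands": [
    [[0.06,0,-0.03,0,0,0],[0.1,0,-0.05,0,0,0],[0.1,0,-0.05,0,0,0],[0.1,0,-0.05,0,0,0]]
  ]
}}

```text
time: 10.52
tcp_pos: [0.41, 0.3323, 0.2924]
tcp_rot: [[-0.364, 0.931, -0.0], [0.931, 0.364, -0.001], [-0.001, -0.001, -1.0]]
ft_force: [0.4, -0.8, -1.3]
opening: 0.0002
grasp_force: 0.0
```

```bash
python3 q.py
python3 - <<'E'
from h import *
from station import camera
c=camera('top');r=bookrect(c);print(r)
a=c['color'][130:290,150:390]
c=camera('scene');K=proj(c,world([[.017,0,.168],[-.04,0,.04]]));print('expected knob,foot px',K)
h=cv2.cvtColor(c['color'],cv2.COLOR_BGR2HSV);m=cv2.inRange(h,(0,180,120),(4,255,255));k=biggest(m,(230,150,360,230));print('red',k.min(0),k.max(0))
b=c['color'][140:290,140:380]
cv2.imwrite('pics/f.png',cv2.resize(np.vstack([a,b]),None,fx=1.9*1.0,fy=1.9))
cv2.imwrite('pics/f.png',np.hstack([cv2.resize(a,(390,260)),cv2.resize(b,(400,260))]) )
E
```

```text
10.525 jig [[ 0.2712 -0.0007  0.2924]] F jig [-0.9037 -0.0417 -1.258 ] grip 0.00020080179307108522
((-64.36213684082031, -11.533195495605469), (126.46675109863281, 176.7149658203125), 0.005652648396790028)
expected knob,foot px [[294.85340769 180.09749112]
 [271.21652949 214.08131826]]
red [291 176] [298 182]
```

View pics/f.png

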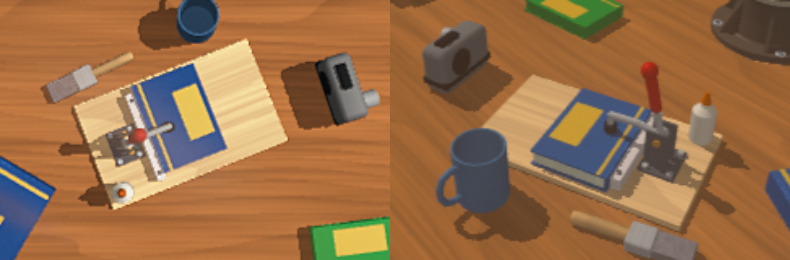

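The clamp is closed: the knob is at scene (294.5,179), where (295,180) was expected, and the foot is on the cover. The book is still square at the fence, nothing else has moved and the arm is clear. Handing in.

```bash
python3 -c "
from station import robot
print(robot.job_done())"
```

```text
the job is handed in; nothing more can be done
None
```

The blue book's spine is square and snug against the fence and the toggle clamp is snapped shut with its foot on the cover; the other items look undisturbed and the job is handed in at about 10.5 s.

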